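Set the preload of a pump roller in the spring gauge

TASK

Lay the loose pale pump roller across the gauge, on the ledge of the blue sprung jaw facing the brass shoe, and let go of it. Then press the black knob down off its brake with about 13 N (it drags below 8 N and suffers above 20 N) and, keeping it so pressed, turn it clockwise until the squeezed roller has driven the jaw's black pointer to the red set mark, never overrunning the mark by more than 4 mm. Let the knob come up and leave it so; do not push the sprung jaw or the red mark by hand, and leave the beaker and the orange bung where they stand.

Things in the scene. Friction and masses are not known exactly. Their poses are not given: they have to be found in the camera images.
- roller_mid (a point): middle of the loose pale grey pump roller: body 22 mm in diameter, 34 mm long, with an 8 mm stub axle reaching 6 mm out of each end (46 mm over all), about 30 g. The point's y axis runs along the axle. It lies on the pale tray at the left (top at z = 6 mm), axle level. Pinch it by the axle ends from above. Fixed cream hose behind its way to the gauge: x over 0.55, y -0.14 to 0.12, up to 0.8 m high.
- gauge: roller preload gauge screwed to the bench: aluminium base 112 x 256 x 12 mm (x -62 to +50, y -132 to +124 mm). Origin on the bench under it; z up; y is the squeezing direction. From -y to +y: knob (axis at x 0, y -85 mm), brass shoe, blue sprung jaw with its ledge, spring barrel (y 79 to 119, top 61 mm above the bench). The white scale, top 47 mm up, lies on the -x side of the jaw's stem.
- shoe_face (a point): middle of the brass shoe's face that looks to +y of the gauge, 45 mm above the bench; 28 mm wide (x), 40 to 54 mm above the bench. It faces the jaw; the gap between both faces is 26 to 30 mm at the start and the 22 mm roller goes into it. The knob drives the shoe towards +y. Fingers at the axle's ends have free air down to 25 mm above the bench.
- jaw_face (a point): middle of the upright face of the blue sprung jaw that looks to -y of the gauge, 45 mm above the bench, axes as the gauge's. Face 28 mm wide (x), top 54 mm above the bench. From its foot a ledge (24 mm wide along x, reaching 25 mm to -y) slopes down 20 degrees to the face: the roller laid on it, axle along gauge x, settles against the face with its middle 11 mm to -y of this point, at its height.
- knob_top (a point): middle of the top of the black fluted knob, 79 mm above the bench when not pressed. The grip is an upright cylinder, 36 mm in diameter, 55 to 79 mm above the bench, on a steel flange 54 mm in diameter whose upper face is at 55 mm. Gripped firmly (about 30 N) by its upper 15 mm it can be both pressed and turned.
- knob (a joint): angle of the knob, rad, 0 to 3.0, growing as it is turned clockwise seen from above; 0 to 0.8 at the start. It turns an eccentric that pushes the shoe: advance 10.5 mm x (1 - cos(angle)). Not pressed, it drags on a spring brake, so turn it only while pressed. Pressed, it turns with 0.12 N m friction plus the roller's load (at most 0.12 N m). It stays where it is left.
- knob_press (a joint): how far the knob is pressed down, in m: 0 at rest. The press takes 6 N to begin and 9 N more per mm; the brake is free from 0.25 mm (8 N). More than 1.6 mm (20 N) is too hard: come down slowly (about 5 mm/s), and read and correct the force while turning, for a hand that only keeps its height drifts by several N in half a radian.
- sprung_jaw (a joint): deflection of the blue jaw towards +y of the gauge, in m: 0 unloaded, limit 0.018. Spring 0.9 N per mm. The pointer moves with it.
- pointer_tip (a point): tip of the black pointer that the sprung jaw carries over the white scale, 51 mm above the bench; the pointer runs from the jaw's stem to the -x side of the gauge. It moves along gauge y.
- set_mark (a joint): jaw deflection, in m, at which the pointer is on the red set mark: between 0.004 and 0.010. The mark is stiff and must not be moved.
- mark_tip (a point): tip of the red set mark on the scale's near edge, 3 mm in front of the pointer's tip when they agree; its y axis is the gauge's y.
- beaker_100: clear beaker, 59 x 53 x 70 mm, origin under its middle; stands on the pale tray at the left; leave alone.
- bung: orange bung, 23 x 23 x 23 mm, origin under its middle; stands on the bench in front of the gauge; leave alone.

How it is judged:
By the outcome, as a careful person would: the job done as asked, in the order asked, and still so for the second after the job is handed in, with the robot touching nothing.
It also fails if it takes over 72 s, if anything falls off the work surface, if the arm or the gripper's body presses on something with over 40 N, if the wrist force passes 120 N, or if a joint passes its speed limit or range.

ROBOT

A 6-joint arm with a two-finger parallel gripper is mounted at the origin on a cart in front of the work surface, level with it; the furniture and walls round the work are solid. World frame = base frame: x ahead of the robot, y to its left, z up, the work surface at z = 0. Lengths are in mm, angles in degrees, forces in N, time in s.
With the tool pointing down it reaches from about 350 to 850 mm from the base axis. Payload 8.1 kg.
Tool frame: the origin (TCP) lies at the very end of the fingers, on their centre line; the grasp point (between the pads) lies 19 mm behind it (r.grip_point_offset is the distance from the TCP to the grasp point, in mm); z points along the fingers, y is the line along which they close (so a half turn about z gives the same grasp; the last joint's range is limited). The gripper opens to 85 mm and grips with 20 to 120 N. Pads are 22 mm wide; open, the fingers measure 114 mm over their backs; the gripper's body (76 mm by 85 mm) begins 54 mm behind the grasp point. The pads swing forward as they close: fully open they stand 13 mm farther back than shut.
Start: joints at [69.018, 7.471, 85.268, -0, 87.261, -4.893], TCP at [166.253, 576.511, 231.292] pointing down, gripper open.
Joint ranges: [-169.43, 169.43], [-51.17, 129.36], [1.28, 143.12], [-76.62, 256.62], [0, 156.53], [-152.29, 152.29]. Speed limits (degrees/s): [136.94, 136.94, 159.86, 180, 180, 180].

INTERFACE

Orientations are given as [roll, pitch, yaw] about the fixed x, y, z axes, in that order (R = Rz(yaw) Ry(pitch) Rx(roll)).
In Python, from bench import status, eyes, r gives the robot as it stands.
- The arm moves only by the shell command python3 -m handwheel 'ROWS' [FORCE]. ROWS is a JSON object whose one key "series" holds a list that holds one entry, the list of rows, each a list of 7 numbers: the shift along the tool's x, y, z in cm, then the turn, a rotation vector about the tool's x, y, z in rad, then the opening, from 0 (shut) to 1 (fully open). In form: {"series": [[[tx, ty, tz, rx, ry, rz, claw], ...]]}. A call has 1 to 12 rows; each row is the pose to reach, as a shift and turn from the pose commanded when the call began, along the tool's axes at that moment; what a row does not reach only later rows make up. A row lasts 1/8 s, in which the tool goes at most 62.5 mm and 10.7 degrees, less where a joint would pass 70% of its speed; a pose out of reach is approached as far as the arm can. A call with a gripper value outside its range is refused whole. The fingers move at their own pace and stop on an object; FORCE is the grip in N (left out, the last holds). Time passes only in rows, so rows that repeat a pose let the fingers close. It gives the time, the measured TCP pose, the force, the opening and the grip force at its end, in the units of the state.
- status.sense(): the state, without advancing time (a new reading comes with each control period).
- eyes.snapshot(name): name is "side" or "top"; returns a dict with "img" (384x512x3 uint8, red, green, blue), "mtx" (3x3 intrinsics, pixels), "R" (3x3) and "t" (3): a world point X has camera coordinates R X + t. Camera axes: x right, y down, z forward; pixel columns grow to the right and rows downward; lengths in mm; the calibration is good to about 2 mm. A picture is of the moment at which its call begins. There is no depth.
- r.hand_in(): hands the job in; it is judged then, once.
The state is a dict: "time": time; "joint_pos": joint angles; "qd": joint speeds; "joint_efforts": joint torques, N m; "tool_pos": TCP position; "tcp_rot": TCP orientation; "ft_force": force on the tool from outside, world axes, zero at the start; "wrist_torque": the same for the moment, N m; "finger_gap": finger opening in mm; "grip_force": force on a finger pad.
Only numpy, scipy, OpenCV 4.12 (cv2) and the standard library are available. Lean on these libraries where they do the work, as an engineer would, in place of code of your own. Each camera call takes 0.05 s, during which the arm holds its last target. There are 200 camera calls.

## Working session

There is one attempt and no reset: what is moved stays moved. The work goes in short steps, Python scripts to look and compute and a shell command to move; the robot and the scene stay as the last step left them, time stands still between calls to the robot, and variables do not carry over. Pictures are saved under pics/ and viewed, at most 10 in all, crops included, and the job is handed in when it is done.

```bash
ls; mkdir -p pics
python3 - <<'E'
from bench import status, eyes, r
import cv2
s=status.sense(); print(s)
for n in("top","side"):
    d=eyes.snapshot(n); cv2.imwrite(f"pics/{n}0.png",cv2.resize(d["img"][:,:,::-1],(800,600),interpolation=cv2.INTER_CUBIC)); print(n,d["mtx"],d["R"],d["t"])
E
```

```text
pics
{'time': 0.0, 'joint_pos': array([ 6.90188684e+01,  7.51499586e+00,  8.53296752e+01, -1.53272717e-03,
        8.72611432e+01, -4.89366770e+00]), 'qd': array([-0.02282181, -0.01070254,  0.06794998,  0.03287803,  0.03400682,
        0.01425184]), 'joint_efforts': array([ 2.19685317e-03, -5.69389093e+01, -5.00555205e+01, -2.36583146e-04,
        1.45594400e-02,  2.39296092e-06]), 'tool_pos': array([166.05903513, 575.99012821, 230.24180417]), 'tcp_rot': array([-1.79894441e+02, -7.50140810e-03,  1.63912604e+02]), 'ft_force': array([-0.13457231, -0.30607048,  0.05565974]), 'wrist_torque': array([-0.01559071,  0.03100549,  0.04817924]), 'grip_force': 0.0, 'finger_gap': 85.26254298605721}
top [[424.24337089   0.         256.34334771]
 [  0.         424.24337089 198.06621394]
 [  0.           0.           1.        ]] [[-0.02882712 -0.99931467 -0.02322032]
 [-0.99103063  0.03160523 -0.12984377]
 [ 0.13048866  0.01926902 -0.99126253]] [ -10.09301915  458.90951293 1427.15426197]
side [[375.6244921    0.         253.74502284]
 [  0.         375.6244921  191.94969875]
 [  0.           0.           1.        ]] [[ 8.56150850e-01 -5.16725328e-01 -8.10900028e-04]
 [-2.84173797e-01 -4.69529488e-01 -8.35934993e-01]
 [ 4.31568042e-01  7.15916892e-01 -5.48827869e-01]] [-419.3959294   189.49663623 1001.38867626]
```

View pics/top0.png

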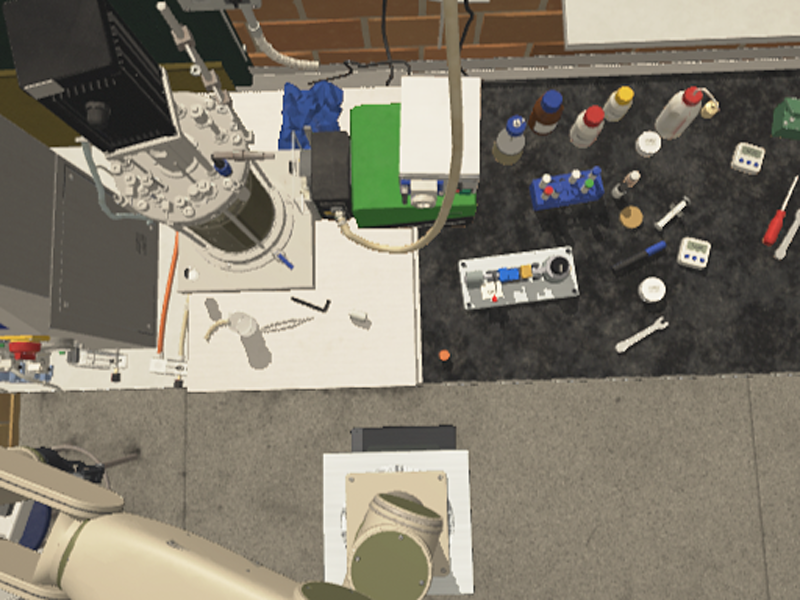

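View pics/side0.png

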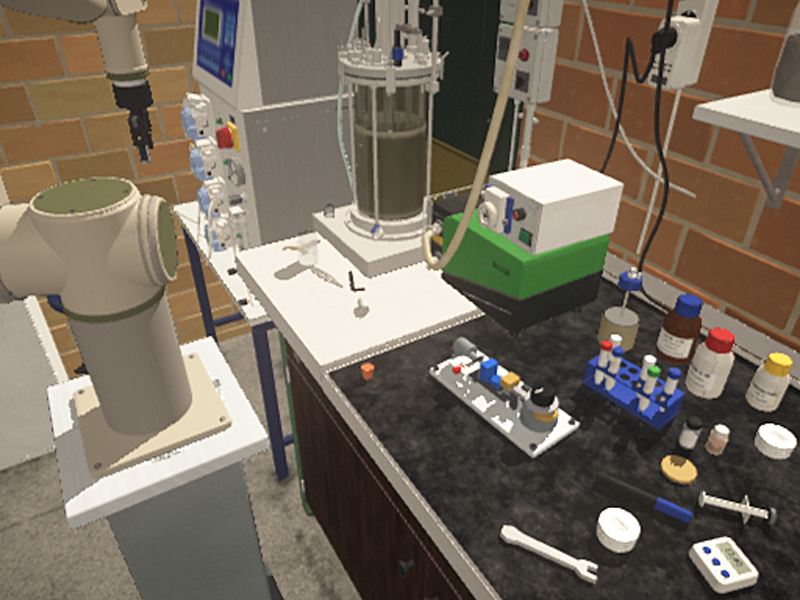

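The top view shows the roller at about (358,318), the gauge spanning (460–578, 247–308) with the knob at (557,265), and the bung at (444,355). The side view shows the roller at (361,308) and the knob at (543,397). I'll zoom in next.

Run:
```python
from bench import eyes
import cv2,numpy as np
def crop(n,x,y,w,h):
    c=eyes.snapshot(n)["img"][y:y+h,x:x+w,::-1]; return cv2.resize(c,None,fx=400/w,fy=300/h,interpolation=cv2.INTER_CUBIC)
a=np.hstack([crop("top",288,148,88,66),crop("top",210,185,40,30)])
b=np.hstack([crop("side",270,208,108,81),crop("side",210,180,40,30)])
cv2.imwrite("pics/m1.png",np.vstack([a,b]))
```

```text
(no output)
```

View pics/m1.png

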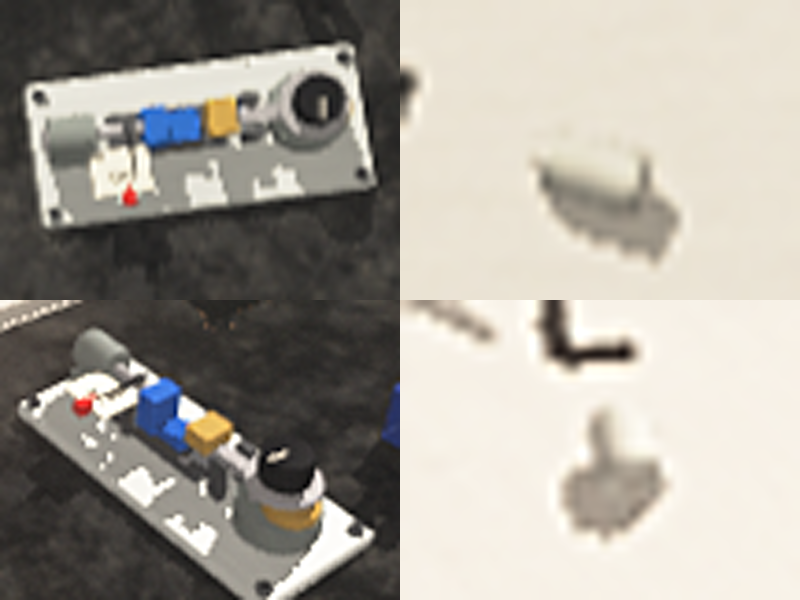

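The mosaic shows the gauge base corners in the top crop at (24,83), (352,43), (378,185) and (43,228), and the knob at about (320,97). The roller is at about (593,172) in its top crop, with its axle roughly along image x. I'll stretch the contrast on the roller and solve for the gauge pose.

```bash
cat > h.py <<'E'
import numpy as np
from bench import eyes,status
def plane(d,uv,z):
    ray=d["R"].T@np.linalg.solve(d["mtx"],[uv[0],uv[1],1.]); c=-d["R"].T@d["t"]
    return c+ray*(z-c[2])/ray[2]
def proj(d,X):
    p=d["mtx"]@(d["R"]@np.asarray(X,float)+d["t"]); return p[:2]/p[2]
E
python3 - <<'E'
from h import *
import cv2
t=eyes.snapshot("top"); s=eyes.snapshot("side")
def c2t(u,v): return ((u+.5)/400*88+288-.5,(v+.5)/300*66+148-.5)
P=[plane(t,c2t(*q),12) for q in [(24,83),(352,43),(378,185),(43,228)]]  # (x+,y+),(x+,y-),(x-,y-),(x-,y+)
G=np.array([[50,124],[50,-132],[-62,-132],[-62,124]],float)
W=np.array(P)[:,:2]
a=G-G.mean(0);b=W-W.mean(0)
th=np.arctan2((a[:,0]*b[:,1]-a[:,1]*b[:,0]).sum(),(a*b).sum())
R=np.array([[np.cos(th),-np.sin(th)],[np.sin(th),np.cos(th)]]); o=W.mean(0)-R@G.mean(0)
print("yaw",np.degrees(th),"o",o,"res",np.round(W-(G@R.T+o),1))
k=plane(t,c2t(320,97),79);print("knob",k, "pred",R@[0,-85]+o)
for n,p in (("knob",[*(R@[0,-85]+o),79]),): print(n,proj(t,p),proj(s,p))
print("roller",plane(t,(210+.5*0+193/10,185+17.2),17))
def cr(d,x,y,w,h):
    c=d["img"][y:y+h,x:x+w,::-1].astype(float); lo,hi=120,250
    c=np.clip((c-lo)/(hi-lo),0,1)**2.5*255
    return cv2.resize(c.astype(np.uint8),(400,300),interpolation=cv2.INTER_NEAREST)
cv2.imwrite("pics/m2.png",np.hstack([cr(t,214,190,32,24),cr(s,214,182,32,24)]))
E
```

```text
yaw 5.43038690967646 o [ 531.36734287 -282.75631989] res [[ 1.  -0.4]
 [-0.4  1.2]
 [ 0.  -1. ]
 [-0.6  0.2]]
knob [ 538.82758338 -366.11025101   79.        ] pred [ 539.4114282  -367.37483259]
knob [358.38086237 168.76523399] [347.74665093 249.70725488]
roller [448.62385904  70.34556289  17.        ]
```

View pics/m2.png

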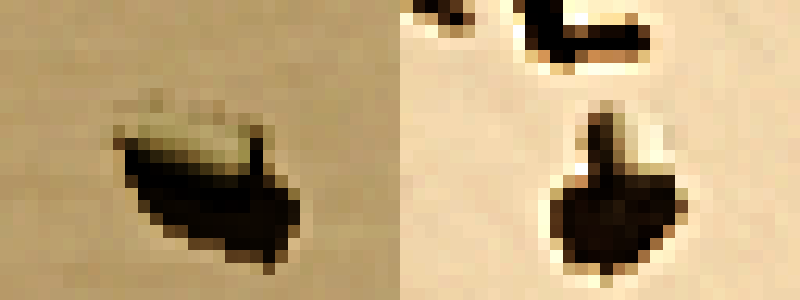

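Stretched, the roller shows a pale body at about crop (120–255, 105–180) with its shadow going right and down. The axle is tilted slightly. I'll fit a body-plus-shadow model to both views to get the yaw properly.

```bash
cat > fit.py <<'E'
from h import *
import cv2
from scipy.optimize import differential_evolution
V=[(eyes.snapshot("top"),(214,190,32,24)),(eyes.snapshot("side"),(222,188,20,18))]
M=[]
for d,(x,y,w,h) in V:
    c=d["img"][y:y+h,x:x+w].astype(float); bg=np.median(c.reshape(-1,3),0)
    e=np.linalg.norm(c-bg,axis=2); m=np.clip(e/30,0,1); M.append(m)
    print(bg); print("\n".join("".join("%4d"%v for v in r) for r in e.round()))
a=np.linspace(0,2*np.pi,24,endpoint=False)
def cyl(r,l): return np.array([[r*np.cos(q),s*l/2,r*np.sin(q)] for s in(-1,1) for q in a])
B,A=cyl(11,34),cyl(4,46)
def model(p):
    x,y,th,lx,ly=p; c,s=np.cos(th),np.sin(th); R=np.array([[c,-s,0],[s,c,0],[0,0,1]]); out=[]
    for d,(u,v,w,h) in V:
        im=np.zeros((h*6,w*6),np.uint8)
        for S in(B,A):
            X=S@R.T+[x,y,17]; Sh=X+np.outer(X[:,2]-6,[lx,ly,-1])
            for Y in(X,Sh):
                q=np.array([proj(d,k) for k in Y])
                q=((q-[u,v]+.5)*6-.5)
                cv2.fillConvexPoly(im,cv2.convexHull(q.round().astype(np.int32)),255)
        out.append(cv2.resize(im,(w,h),interpolation=cv2.INTER_AREA)/255.)
    return out
f=lambda p:sum(np.abs(m-o).sum() for m,o in zip(M,model(p)))
for lo,hi in((-.8,.8),(.8,2.34)):
    r=differential_evolution(f,[(420,475),(45,95),(lo,hi),(-3,1),(-3,1)],seed=1,maxiter=40,popsize=10)
    print(r.fun,M[0].sum(),r.x.round(2),"yaw",np.degrees(r.x[2]))
E
python3 fit.py
```

```text
[234. 227. 212.]
   1   2   1   2   2   2   0   0   2   2   2   2   1   1   1   1   1   2   1   2   1   0   2   2   2   1   2   3   1   2   2   1
   1   0   2   1   2   0   1   1   0   0   1   1   0   1   2   1   1   2   1   2   2   1   1   1   1   1   1   1   1   1   2   1
   1   0   1   0   2   1   0   1   2   1   1   1   1   1   1   1   2   2   1   1   0   1   1   2   1   1   0   1   1   2   2   4
   2   2   1   0   1   1   3   2   3   1   1   1   1   2   1   0   1   1   0   1   2   1   1   3   2   2   2   2   2   1   2   3
   1   1   1   1   1   2   1   1   0   0   1   0   2   1   1   2   2   2   1   1   2   1   2   2   2   0   1   3   3   2   1   3
   1   1   0   2   2   4   3   2   2   1   1   2   2   1   1   2   2   2   2   0   2   1   2   3   1   1   2   1   2   2   1   0
   1   0   2   1   0   1   1   1   0   2   1   1   1   1   0   0   1   1   0   2   1   1   1   2   2   0   0   1   1   1   2   1
   2   1   0   2   1   2   2   2   2   2   2   2  11   4   2   1   3   2   0   1   0   2   1   0   0   0   1   1   2   1   1   2
   1   0   1   0   0   0   0   2   0   7   7   8  1
[... 3033 characters left out ...]
6 146 149 140 168 166  43  10   6   2   1   1   2
   1   1   0  10  12 121 152 145 145 154 152 192  54  13   7   2   0   0   1   1
   1   1   1   4  18 100 171 161 155 160 173  53  12   9   3   1   1   0   1   1
   1   1   1   2   9  23  29  21 128  48  31   8   9   3   3   2   1   1   1   1
   0   1   1   0   3   7  10  15  23   7  10   4   1   1   1   1   1   1   1   2
   0   0   2   0   0   2   2   3   5   6   3   2   1   1   0   0   1   3   1   1
99.45261664079271 149.93088516820825 [ 4.4866e+02  7.0870e+01 -2.1000e-01 -9.0000e-01 -3.5000e-01] yaw -12.143187884407334
104.18627206974928 149.93088516820825 [ 4.4056e+02  7.3890e+01  2.3400e+00  1.3000e-01 -8.6000e-01] yaw 133.80413455022975
```

```bash
sed -i 's|m=np.clip(e/30,0,1); M.append(m)|m=cv2.morphologyEx(np.clip(e/12,0,1),cv2.MORPH_CLOSE,np.ones((5,5))); m[e<4]*=.8; M.append(m)|; s|^    print(bg).*||; s|maxiter=40|maxiter=60|' fit.py
cat >> fit.py <<'E'
    if lo<0:
        for m,o in zip(M,model(r.x)): print("\n".join("".join("%3d"%v for v in q) for q in ((m-o)*9).round().astype(int)))
E
python3 fit.py
```

```text
179.23727176612365 259.8626193843829 [ 4.5328e+02  7.2280e+01 -1.3000e-01 -1.3000e+00 -5.9000e-01] yaw -7.659092001984
  1  1  1  1  1  1  1  1  1  1  1  1  1  1  1  1  1  1  1  1  1  1  1  1  1  1  1  2  2  2  2  2
  1  1  1  1  1  1  1  1  1  1  1  1  1  1  1  1  1  1  1  1  1  1  1  1  1  1  1  2  2  2  2  2
  1  1  1  1  1  1  1  1  1  1  1  1  1  1  1  1  1  1  1  1  1  1  1  1  1  1  1  2  2  2  2  2
  1  1  1  1  1  1  1  1  1  1  1  1  1  1  1  1  1  1  1  1  1  1  1  2  2  2  2  2  2  2  2  2
  1  1  1  1  1  1  1  1  1  1  1  1  1  1  1  1  1  1  1  1  1  1  1  2  2  2  2  2  2  1  1  1
  1  1  1  2  2  2  2  1  1  1  1  1  1  1  1  1  1  1  1  1  1  1  1  2  1  1  1  1  1  1  1  1
  1  1  1  1  1  1  2  1  1  1  1  1  1  1  1  1  1  1  1  1  1  1  1  1  1  1  1  1  1  1  1  1
  1  1  1  1  1  1  2  2  2  2  1  0  7  2  2  2  2  1  1  1  1  1  1  1  1  1  1  1  1  1  1  1
  1  1  1  1  1  1  2  2  2  5 -1 -3  0 -3 -4 -1 -1  0 -3 -3  0  1  1  1  1  1  1  1  1  1  1  1
  1  1  1  1  1  1  2  2  0  1 -4 -3 -2 -2  0  0  0  0  0  0 -1  2  1  1  1  1  1  1  1  1  1  1
  1  1  1  
[... 1866 characters left out ...]
 0  0  0  0 -2  0  1  1  1  1
  2  2  2  7  9  5  0  0  0  0  0  0  0  0  0 -4  0  2  2  2
  3  3  4  9  5  0  0  0  0  0  0  0  0  0  0 -5 -2  1  1  1
  2  2  2  4  0  0  0  0  0  0  0  0  0  0  0 -4 -1  1  1  1
  1  1 -2  0  0  0  0  0  0  0  0  0  0  0 -2  1  1  1  1  1
  1  1  1 -1  0  0  0  0  0  0  0  0  0  0 -1  1  1  1  1  1
  1  1  1  0  0  0  0  0  0  0  0  0  0 -1  0  1  1  1  1  1
  1  1  1  1  1  0  0  0  0  0  0 -3 -3 -1  1  1  1  1  1  1
  1  1  1  1  5  0  0  0  0  0  0 -3 -1  2  1  1  1  1  1  1
  1  1  1  1  5  4 -2 -2  0  2  2  2  4  2  1  1  1  1  1  1
174.30768598626125 259.8626193843829 [ 4.4529e+02  8.0050e+01  1.9600e+00 -2.7000e-01 -1.5000e+00] yaw 112.11332059905239
```

```bash
cat > fit2.py <<'E'
from h import *
import cv2,sys
from scipy.optimize import differential_evolution
V=[(eyes.snapshot("top"),(220,194,22,20)),(eyes.snapshot("side"),(222,190,20,16))]
I=[];BG=[]
for d,(x,y,w,h) in V:
    c=d["img"][y:y+h,x:x+w].astype(float).mean(2); I.append(c); BG.append(np.median(np.r_[c[0],c[-1],c[:,0],c[:,-1]]))
N=20;a=np.linspace(0,2*np.pi,N+1)
faces=[]
def cyl(r,y0,y1):
    q=lambda t,y:[r*np.cos(t),y,r*np.sin(t)]
    for i in range(N): faces.append((np.array([q(a[i],y0),q(a[i+1],y0),q(a[i+1],y1),q(a[i],y1)]),np.array([np.cos((a[i]+a[i+1])/2),0,np.sin((a[i]+a[i+1])/2)])))
    for y,n in((y0,-1),(y1,1)): faces.append((np.array([q(t,y) for t in a[:-1]]),np.array([0,n,0.])))
cyl(4,17,23);cyl(11,-17,17);cyl(4,-23,-17)   # far (+y) first
K=4
def model(p):
    x,y,th,lx,ly,amb,dif,sh,du,dv=p; c,s=np.cos(th),np.sin(th); R=np.array([[c,-s,0],[s,c,0],[0,0,1]]); out=[]
    L=-np.array([lx,ly,-1]);L/=np.linalg.norm(L)
    F=[(f@R.T+[x,y,17],R@n) for f,n in faces]
    P=np.vstack([f for f,_ in F]); nb=[len(f) for f,_ in F]; ix=np.r_[0,np.cumsum(nb)]
    for k,(d,(u,v,w,h)) in enumerate(V):
        def pr(X):
            q=d["mtx"]@(d["R"]@X.T+d["t"][:,None]); q=(q[:2]/q[2]).T-[u,v]+.5+(np.array([du,dv]) if k else 0)
            return (q*K-.5)*8
        im=np.full((h*K,w*K),BG[k],np.float32)
        S=pr(P+np.outer(P[:,2]-6,[lx,ly,-1])).round().astype(np.int32); Q=pr(P).round().astype(np.int32)
        m=2*N+2*N; 
        n1=ix[N+2];n2=ix[2*N+4]
        for A,B in((0,n1),(n1,n2),(n2,None)):
            cv2.fillConvexPoly(im,cv2.convexHull(S[A:B]),float(sh),shift=3)
        cam=-d["R"].T@d["t"]
        for i,(f,n) in enumerate(F):
            if (cam-f[0])@n>0: cv2.fillConvexPoly(im,Q[ix[i]:ix[i+1]],float(min(amb+dif*max(n@L,0),BG[k]+5)),shift=3)
        out.append(cv2.resize(im,(w,h),interpolation=cv2.INTER_AREA))
    return out
f=lambda p:sum(np.abs(m-o).mean() for m,o in zip(I,model(p)))
for lo,hi in((-.6,.1),(-1.5,-.6),(.1,1.6)):
    r=differential_evolution(f,[(435,465),(55,90),(lo,hi),(-2,1),(-2,1),(50,160),(50,250),(100,200),(-1.,1.),(-1.,1.)],seed=1,maxiter=90,popsize=5)
    print(r.fun.round(2),r.x.round(2),"yaw",np.degrees(r.x[2]),flush=True)
    if lo==-.6: cv2.imwrite("pics/fit.png",cv2.resize(np.vstack([np.hstack([I[0],model(r.x)[0]]),np.hstack([np.pad(q,((0,0),(0,2))) for q in(I[1],model(r.x)[1])])]).clip(0,255).astype(np.uint8),None,fx=12,fy=12,interpolation=cv2.INTER_NEAREST))
E
time python3 fit2.py
```

```text
11.45 [ 4.5245e+02  7.0710e+01 -4.3000e-01 -8.7000e-01 -2.2000e-01  1.4964e+02
  1.2286e+02  1.4692e+02 -6.4000e-01 -9.7000e-01] yaw -24.49008704214363
14.0 [ 4.5402e+02  7.1420e+01 -6.0000e-01 -9.0000e-01 -1.5000e-01  1.4956e+02
  1.4752e+02  1.5058e+02 -4.4000e-01 -9.4000e-01] yaw -34.47479662400201
19.96 [ 4.5255e+02  5.9120e+01  1.1000e-01 -9.1000e-01  4.2000e-01  1.5104e+02
  2.4168e+02  1.5234e+02 -1.0000e-01 -8.4000e-01] yaw 6.568894245719276
real	0m24.338s
user	0m22.834s
sys	0m0.116s
```

View pics/fit.png

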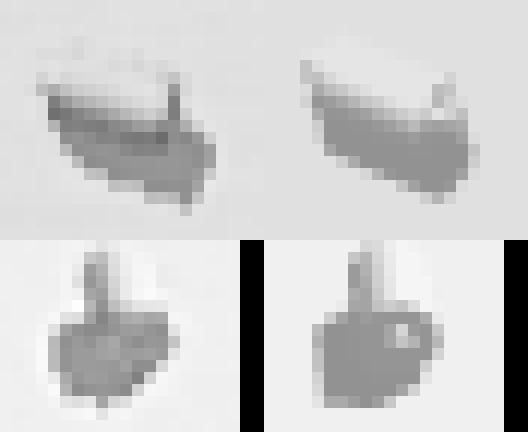

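The fit render matches both views well: a pale body above its shadow, with the axle yawed roughly −20°. I'll do one refinement with wider offsets.

```bash
sed -i 's/(-1.,1.),(-1.,1.)\]/(-2.5,2.5),(-2.5,2.5)]/; s/maxiter=90,popsize=5/maxiter=150,popsize=8/; s/for lo,hi in.*/for lo,hi in((-.6,.0),):/' fit2.py; time python3 fit2.py
```

```text
11.47 [ 4.5178e+02  7.1130e+01 -4.3000e-01 -8.9000e-01 -2.8000e-01  1.4882e+02
  1.1423e+02  1.4882e+02 -5.1000e-01 -1.1600e+00] yaw -24.825925262681487
real	0m15.750s
user	0m14.490s
sys	0m0.140s
```

```bash
cat >> h.py <<'E'
from scipy.spatial.transform import Rotation as Ro
def go(xyz,yaw):
    s=status.sense(); R=Ro.from_euler("xyz",s["tcp_rot"],degrees=True); T=Ro.from_euler("xyz",[180,0,yaw],degrees=True)
    print("shift cm",(R.inv().apply(np.array(xyz)-s["tool_pos"])/10).round(2),"turn",(R.inv()*T).as_rotvec().round(3))
O=np.array([531.4,-282.8]); TH=np.radians(5.43)
def g2w(x,y,z): c,s=np.cos(TH),np.sin(TH); return np.array([O[0]+c*x-s*y,O[1]+s*x+c*y,z])
E
python3 - <<'E'
from h import *
go([451.5,71,70],158); go([451.5,71,130],158)
t=eyes.snapshot("top")
for x,z,rg in((0,54,range(-60,80,3)),):
    for y in rg:
        u,v=proj(t,g2w(x,y,z)); import cv2
        print(y,(round(u,1),round(v,1)),cv2.getRectSubPix(t["img"],(1,1),(u,v))[0,0],end=" | ")
E
```

```text
shift cm [-41.41 -40.67  16.13] turn [0.    0.    0.103]
shift cm [-41.41 -40.67  10.13] turn [0.    0.    0.103]
-60 (np.float64(349.5), np.float64(171.1)) [188 181 173] | -57 (np.float64(348.6), np.float64(171.3)) [181 174 168] | -54 (np.float64(347.7), np.float64(171.4)) [189 182 175] | -51 (np.float64(346.8), np.float64(171.5)) [190 182 175] | -48 (np.float64(346.0), np.float64(171.6)) [193 186 178] | -45 (np.float64(345.1), np.float64(171.7)) [201 193 185] | -42 (np.float64(344.2), np.float64(171.8)) [194 186 179] | -39 (np.float64(343.3), np.float64(171.9)) [170 163 157] | -36 (np.float64(342.4), np.float64(172.0)) [180 172 166] | -33 (np.float64(341.6), np.float64(172.1)) [204 197 192] | -30 (np.float64(340.7), np.float64(172.3)) [190 185 181] | -27 (np.float64(339.8), np.float64(172.4)) [154 140 117] | -24 (np.float64(338.9), np.float64(172.5)) [215 168  84] | -21 (np.float64(338.0), np.float64(172.6)) [218 172  82] | -18 (np.float64(337.2), np.float64(172.7)) [216 171  82] | -15 (np.float64(336.3), np.float64(172.8)) [216 172  84] | -12 (np.float64(335.4), np.float64(172.9))
[... 1043 characters left out ...]
128 192] | 45 (np.float64(318.7), np.float64(175.0)) [155 157 169] | 48 (np.float64(317.8), np.float64(175.2)) [180 175 171] | 51 (np.float64(316.9), np.float64(175.3)) [122 119 115] | 54 (np.float64(316.1), np.float64(175.4)) [96 95 92] | 57 (np.float64(315.2), np.float64(175.5)) [91 89 87] | 60 (np.float64(314.3), np.float64(175.6)) [161 154 149] | 63 (np.float64(313.4), np.float64(175.7)) [198 190 182] | 66 (np.float64(312.5), np.float64(175.8)) [209 200 191] | 69 (np.float64(311.7), np.float64(175.9)) [220 213 205] | 72 (np.float64(310.8), np.float64(176.0)) [228 223 216] | 75 (np.float64(309.9), np.float64(176.2)) [210 204 195] | 78 (np.float64(309.0), np.float64(176.3)) [156 152 144] |
```

The brass face is at gauge y ≈ −4.5, the ledge tip at about −1 and the jaw face at about 24. That gives a gap of about 28 mm, which is consistent with the description. Now I'll move to above the roller.

```bash
python3 -m handwheel '{"series": [[[-4,-4,1,0,0,0,1],[-8.2,-8.1,2,0,0,0.02,1],[-12.4,-12.2,3,0,0,0.04,0.9],[-16.6,-16.3,4,0,0,0.06,0.8],[-20.8,-20.4,5,0,0,0.08,0.8],[-25,-24.5,6,0,0,0.1,0.8],[-29.2,-28.6,7,0,0,0.1,0.8],[-33.4,-32.7,8,0,0,0.1,0.8],[-37.4,-36.7,9,0,0,0.1,0.8],[-41.4,-40.7,10,0,0,0.1,0.8],[-41.4,-40.7,10,0,0,0.1,0.8]]]}' 20; python3 -c "
from h import *
go([451.5,71,8],158)"
```

```text
time: 2.22
tool_pos: [452.1, 67.3, 130.7]
tcp_rot: [-179.9, -0.0, 157.9]
ft_force: [-0.6, 0.8, 0.5]
finger_gap: 68.1
grip_force: 0.0
shift cm [ 0.19  0.33 12.27] turn [-0.001 -0.    -0.002]
```

```bash
python3 -m handwheel '{"series": [[[0.1,0.15,3,0,0,0,0.8],[0.19,0.3,6,0,0,0,0.8],[0.19,0.3,8.5,0,0,0,0.8],[0.19,0.3,9,0,0,0,0.8],[0.19,0.3,9,0,0,0,0.8]]]}' 20
python3 - <<'E'
from h import *
import cv2
go([451.5,71,8],158)
def cr(n,x,y,w,h): return cv2.resize(eyes.snapshot(n)["img"][y:y+h,x:x+w,::-1],(400,400),interpolation=cv2.INTER_CUBIC)
cv2.imwrite("pics/m3.png",np.hstack([cr("top",200,170,60,60),cr("side",200,160,60,60)]))
E
```

```text
time: 2.85
tool_pos: [450.7, 74.7, 41.8]
tcp_rot: [180.0, 0.0, 158.2]
ft_force: [-0.3, -0.7, 1.8]
finger_gap: 68.4
grip_force: 0.0
shift cm [-0.21 -0.32  3.38] turn [0.    0.    0.004]
```

View pics/m3.png

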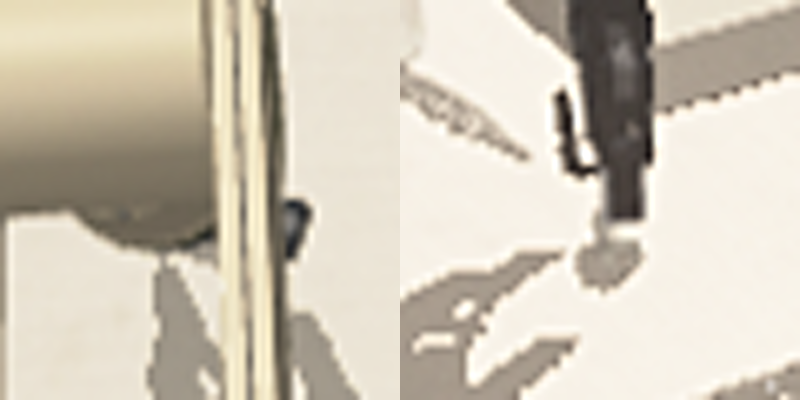

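The side crop shows the near finger right in front of the roller, with the roller just visible below it at (610,225). The alignment looks right. I'll descend with the small correction.

```bash
python3 -m handwheel '{"series": [[[-0.2,-0.3,0,0,0,0,0.8],[-0.2,-0.3,0,0,0,0,0.8],[-0.2,-0.3,1.5,0,0,0,0.8],[-0.2,-0.3,2.5,0,0,0,0.8],[-0.2,-0.3,3.2,0,0,0,0.8],[-0.2,-0.3,3.3,0,0,0,0.8],[-0.2,-0.3,3.3,0,0,0,0.8],[-0.2,-0.3,3.3,0,0,0,0.8]]]}' 20; python3 -c "
from h import *
go([451.5,71,8],158)"
```

```text
time: 3.95
tool_pos: [451.7, 70.7, 8.7]
tcp_rot: [180.0, 0.0, 158.2]
ft_force: [0.2, -0.5, -0.2]
finger_gap: 68.4
grip_force: 0.0
shift cm [0.03 0.02 0.07] turn [0.    0.001 0.003]
```

```bash
python3 -m handwheel '{"series": [[[0,0,0,0,0,0,0.65],[0,0,0,0,0,0,0.55],[0,0,0,0,0,0,0.45],[0,0,0,0,0,0,0.4],[0,0,0,0,0,0,0.4],[0,0,0,0,0,0,0.4]]]}' 20
```

```text
time: 4.7
tool_pos: [451.7, 70.7, 8.7]
tcp_rot: [180.0, 0.0, 158.2]
ft_force: [-1.3, -0.2, 5.0]
finger_gap: 44.8
grip_force: 20.2
```

```bash
python3 -m handwheel '{"series": [[[0,0,-0.5,0,0,0,0.35],[0,0,-2,0,0,0,0.35],[0,0,-5,0,0,0,0.35],[0,0,-9,0,0,0,0.35],[0,0,-12,0,0,0,0.35],[0,0,-12,0,0,0,0.35],[0,0,-12,0,0,0,0.35]]]}' 20
python3 - <<'E'
from h import *
import cv2
s=status.sense(); print(s["tool_pos"],s["finger_gap"])
print(g2w(0,12.7,120))
def cr(d,x,y,w,h): return cv2.resize(d["img"][y:y+h,x:x+w,::-1],(400,400),interpolation=cv2.INTER_CUBIC)
a=eyes.snapshot("side");u,v=proj(a,s["tool_pos"]).astype(int)
b=eyes.snapshot("top");U,V=proj(b,s["tool_pos"]).astype(int);print(u,v,U,V)
cv2.imwrite("pics/m4.png",np.hstack([cr(a,u-20,v-20,40,40),cr(b,U-30,V-30,60,60)]))
E
```

```text
time: 5.58
tool_pos: [451.1, 70.7, 128.2]
tcp_rot: [-180.0, -0.0, 158.2]
ft_force: [-0.4, -0.1, 0.1]
finger_gap: 44.8
grip_force: 20.6
[451.06403385  70.70218967 128.17910393] 44.757119518690054
[ 530.19820439 -270.15699058  120.        ]
231 166 226 197
```

View pics/m4.png

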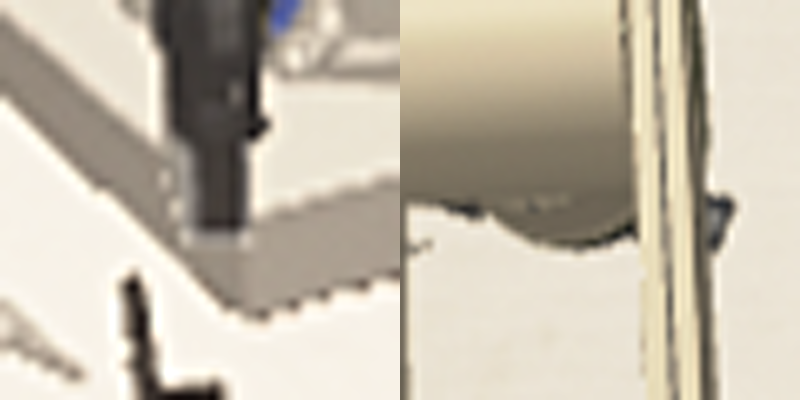

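The roller is held: its pale edge shows beside and below the fingertip at (185–245, 235), and the gap is 44.8 mm. I'll carry it to above the gauge, keeping clear of the hose.

```bash
python3 -m handwheel '{"series": [[[-1.3,-3.4,0,0,0,0.1,0.35],[-2.9,-8,0,0,0,0.22,0.35],[-4.4,-12.6,0,0,0,0.35,0.35],[-6,-17.2,0,0,0,0.48,0.35],[-7.6,-21.8,0,0,0,0.62,0.35],[-9.6,-26.4,0,0,0,0.76,0.35],[-12,-31.5,0,0,0,0.9,0.35],[-15,-30.6,0,0,0,1.0,0.35],[-18,-29.4,0,0,0,1.09,0.35],[-20,-28.7,0,0,0,1.095,0.35],[-20,-28.7,0,0,0,1.095,0.35],[-20,-28.7,0,0,0,1.095,0.35]]]}' 20
python3 - <<'E'
from h import *
go(g2w(0,12.7,90),95.43)
E
```

```text
time: 7.18
tool_pos: [529.2, -269.7, 127.1]
tcp_rot: [-179.9, -0.1, 95.5]
ft_force: [0.1, 0.8, -0.7]
finger_gap: 44.9
grip_force: 20.6
shift cm [-0.06  0.1   3.71] turn [-0.002 -0.001  0.001]
```

```bash
python3 -m handwheel '{"series": [[[-0.06,0.1,2,0,0,0,0.35],[-0.06,0.1,4,0,0,0,0.35],[-0.06,0.1,6,0,0,0,0.35],[-0.06,0.1,6.5,0,0,0,0.35],[-0.06,0.1,6.5,0,0,0,0.35],[-0.06,0.1,6.5,0,0,0,0.35]]]}' 20
python3 - <<'E'
from h import *
import cv2
go(g2w(0,12.7,36.7),95.43); s=status.sense()
def cr(d,x,y,w,h): return cv2.resize(d["img"][y:y+h,x:x+w,::-1],(400,400),interpolation=cv2.INTER_CUBIC)
a=eyes.snapshot("side");u,v=proj(a,s["tool_pos"]).astype(int)
b=eyes.snapshot("top");U,V=proj(b,s["tool_pos"]).astype(int);print(u,v,U,V)
cv2.imwrite("pics/m5.png",np.hstack([cr(a,u-25,v-30,60,60),cr(b,U-30,V-30,60,60)]))
E
```

```text
time: 7.92
tool_pos: [532.1, -271.0, 64.2]
tcp_rot: [179.9, 0.1, 95.4]
ft_force: [0.0, 0.8, -0.6]
finger_gap: 44.6
grip_force: 20.6
shift cm [ 0.1  -0.18  2.75] turn [0.001 0.001 0.   ]
319 233 328 172
```

View pics/m5.png

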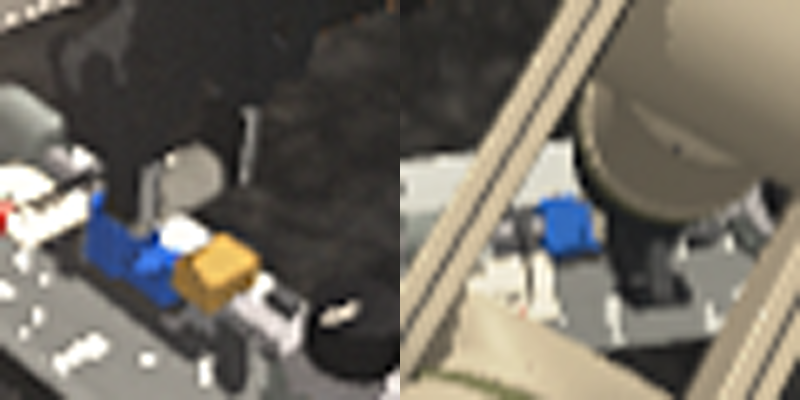

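The side crop shows the roller end as a grey disc at (190,175) between the pads at (150,190) and (248,150). The jaw is at (110,235), the ledge at (160,265) and the brass shoe at (218,270). I'll check these pixels numerically.

Run:
```python
from h import *
a=eyes.snapshot("side");s=status.sense();p=s["tool_pos"]
c=lambda X:(((proj(a,X)-[294,203]+.5)*400/60)).round(0)
ax=np.array([np.cos(TH),np.sin(TH),0])
for d in(-23,-17,0,17,23): print("axle",d,c(p+[0,0,8.3]+d*ax))
print("tip",c(p-23*ax),c(p+23*ax))
for n,x in(("shoe top edge -x",g2w(-14,-4.5,54)),("shoe +x",g2w(14,-4.5,54)),("shoe bot",g2w(-14,-4.5,40)),("jawtop -x",g2w(-14,23.7,54)),("jawtop +x",g2w(14,23.7,54)),("jaw bot",g2w(-14,23.7,34)),("ledge tip",g2w(-12,-1.3,42)),("jawback",g2w(-14,42,54)),("base far",g2w(50,12,12)),("base far",g2w(50,-20,12))): print(n,c(x))
```

```text
axle -23 [135. 215.]
axle -17 [146. 209.]
axle 0 [177. 193.]
axle 17 [207. 177.]
axle 23 [218. 171.]
tip [133. 231.] [216. 187.]
shoe top edge -x [173. 266.]
shoe +x [223. 238.]
shoe bot [170. 293.]
jawtop -x [123. 229.]
jawtop +x [173. 202.]
jaw bot [119. 266.]
ledge tip [168. 282.]
jawback [ 92. 205.]
base far [245. 261.]
base far [302. 302.]
```

```bash
python3 -m handwheel '{"series": [[[-0.02,-0.15,0,0,0,0,0.35],[-0.02,-0.15,0.6,0,0,0,0.35],[-0.02,-0.15,1.2,0,0,0,0.35],[-0.02,-0.15,1.7,0,0,0,0.35],[-0.02,-0.15,2.0,0,0,0,0.35],[-0.02,-0.15,2.3,0,0,0,0.35],[-0.02,-0.15,2.5,0,0,0,0.35],[-0.02,-0.15,2.5,0,0,0,0.35],[-0.02,-0.15,2.5,0,0,0,0.35]]]}' 20
python3 - <<'E'
from h import *
go(g2w(0,12.7,36.7),95.43)
E
```

```text
time: 9.2
tool_pos: [530.0, -271.0, 38.5]
tcp_rot: [180.0, 0.0, 95.4]
ft_force: [-0.3, 0.5, 0.6]
finger_gap: 44.9
grip_force: 20.6
shift cm [0.08 0.02 0.18] turn [0. 0. 0.]
```

```bash
python3 -m handwheel '{"series": [[[0,0,0.05,0,0,0,0.35],[0,0,0.1,0,0,0,0.35],[0,0,0.1,0,0,0,0.35],[0,0,0.1,0,0,0,0.35]]]}' 20;  python3 -m handwheel '{"series": [[[0,0,0.05,0,0,0,0.35],[0,0,0.1,0,0,0,0.35],[0,0,0.1,0,0,0,0.35]]]}' 20
```

```text
time: 9.7
tool_pos: [530.1, -271.1, 37.7]
tcp_rot: [180.0, 0.0, 95.4]
ft_force: [-0.8, 0.5, 3.3]
finger_gap: 45.0
grip_force: 20.9
time: 10.07
tool_pos: [530.2, -271.2, 37.4]
tcp_rot: [180.0, 0.0, 95.4]
ft_force: [-2.7, 1.3, 10.2]
finger_gap: 44.8
grip_force: 21.2
```

Contact came at the expected height. I'll back off slightly and release.

```bash
python3 -m handwheel '{"series": [[[0,0,-0.1,0,0,0,0.5],[0,0,-0.1,0,0,0,0.6],[0,0,-0.1,0,0,0,0.7],[0,0,-0.1,0,0,0,0.72],[0,0,-0.1,0,0,0,0.72],[0,0,-1,0,0,0,0.72],[0,0,-3,0,0,0,0.72],[0,0,-6,0,0,0,0.72],[0,0,-9,0,0,0,0.72],[-3,0,-12,0,0,0,0.72],[-8,0,-12,0,0,0,0.8],[-8,0,-12,0,0,0,0.8]]]}' 20
python3 - <<'E'
from h import *
import cv2
go(g2w(0,-85,110),95.43)
def cr(d,x,y,w,h): return cv2.resize(d["img"][y:y+h,x:x+w,::-1],(400,400),interpolation=cv2.INTER_CUBIC)
a=eyes.snapshot("side");u,v=proj(a,g2w(0,12,45)).astype(int)
b=eyes.snapshot("top");U,V=proj(b,g2w(0,12,45)).astype(int);print(u,v,U,V)
cv2.imwrite("pics/m6.png",np.hstack([cr(a,u-25,v-30,60,60),cr(b,U-25,V-25,50,50)]))
E
```

```text
time: 11.58
tool_pos: [537.8, -354.1, 158.9]
tcp_rot: [179.9, 0.2, 95.3]
ft_force: [0.4, 0.7, -0.6]
finger_gap: 68.1
grip_force: 0.0
shift cm [-1.32  0.03  4.89] turn [ 0.002  0.003 -0.003]
318 239 327 174
```

View pics/m6.png

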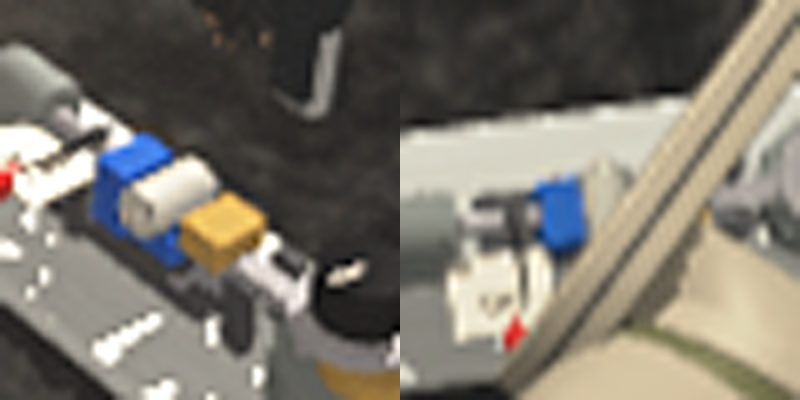

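The roller lies on the ledge against the blue jaw in the side crop at (170,195), with the brass shoe to its right at (223,235). In the top crop the red mark is at (513,335) and the pointer at about (522,300). From here I'll measure numerically.

```bash
cat > m.py <<'E'
from h import *
import cv2
def prof(n,img,x,ys,z=51):
    return np.array([cv2.getRectSubPix(img["img"],(1,1),tuple(map(float,proj(img,g2w(x,y,z)))))[0,0] for y in ys]).astype(float)
E
python3 - <<'E'
from m import *
s=status.sense();print(s["joint_pos"].round(1),s["tool_pos"].round(1))
go(g2w(0,-85,110),95.43)
ys=np.arange(25,76,2)
for n in("top","side"):
    d=eyes.snapshot(n); print(n,"mm/px y",1/np.linalg.norm(proj(d,g2w(-35,51,51))-proj(d,g2w(-35,50,51))))
    im=d["img"].astype(float); m=(im[...,0]-im[...,1:].max(2)); w=np.clip(m-40,0,None)
    u0,v0=proj(d,g2w(-40,50,51)).astype(int); w2=np.zeros_like(w); w2[v0-14:v0+15,u0-14:u0+15]=w[v0-14:v0+15,u0-14:u0+15]
    vv,uu=np.nonzero(w2); cu=(uu*w2[vv,uu]).sum()/w2.sum(); cv=(vv*w2[vv,uu]).sum()/w2.sum()
    p=plane(d,(cu,cv),49)[:2]-O; print("red",cu,cv,"gauge",np.cos(TH)*p[0]+np.sin(TH)*p[1],-np.sin(TH)*p[0]+np.cos(TH)*p[1],"n",len(uu))
    for x in(-12,-16,-20,-24,-28,-32,-36,-40,-44): print(x," ".join("%3d/%3d"%(q.mean(),max(q[0]-q[1],0)) for q in prof(n,d,x,ys)))
E
```

```text
[-37.7  16.3  83.    0.   80.7 -43.1] [ 537.6 -350.9  157.4]
shift cm [-1.66  0.03  4.74] turn [ 0.001  0.    -0.001]
top mm/px y 3.3820212171663346
red 315.7003610108303 190.1335740072202 gauge -49.25374405453486 61.642957143060606 n 8
-12 121/  0 107/  0  97/  0  95/  0  97/  0 100/  0 104/  0 104/  0  97/  0  92/  0  96/  0 102/  0 103/  2  87/  1  69/  2  53/  1  67/  2  95/  4 100/  3 102/  3 100/  3  99/  4 101/  5 139/  4 176/  4 192/  4
-16 153/ 12 123/  3  92/  0  76/  0  66/  0  68/  0  68/  0  67/  0  84/  0 113/  0 163/  4 190/  9 197/ 10 160/  8 119/  6 110/  6 131/  6 187/  6 196/  7 188/  8 178/  8 173/  9 177/ 10 192/  9 212/  6 196/  6
-20 171/ 16 160/ 15 136/ 11 106/  6  74/  1  66/  0  61/  0  60/  0  96/  0 152/  6 198/  7 230/  8 234/  6 202/  7 142/  8 150/  9 176/  9 214/  7 230/  5 226/  7 223/  7 222/  8 224/  7 227/  7 230/  7 205/  8
-24 163/ 14 163/ 14 164/ 16 151/ 14 126/ 12 113/  8 103/  3 100/  2 126/  2 194/  7 220/  7 228/  8 231/  7 211/  7 136/  7 140/  9 204/ 10 220/  8 227/  7 226/  7 225/  7 225/  6 225/  6 226/  6 227/  6 223/  7
-28 157/ 14 156
[... 2370 characters left out ...]
 168/ 11 222/  6 241/  4 254/  0 231/  2 229/  4 247/  2 253/  1
-36  80/  0  70/  5  65/  6  59/  5  59/  4  59/  4  78/  5 130/  6 200/  5 247/  0 254/  0 254/  0 253/  1 251/  2 251/  2 249/  2 231/  7 211/ 11 182/ 22 184/ 25 192/ 41 169/ 40 188/ 13 226/  1 245/  0 253/  0
-40  63/  5  61/  5  60/  4  58/  4  59/  4  61/  4  70/  5 126/  9 212/  7 249/  2 253/  0 254/  0 252/  1 249/  2 240/  5 232/  5 237/  3 198/ 19 177/ 53 181/ 81 175/ 82 174/ 74 213/ 27 240/  3 250/  0 254/  0
-44  61/  3  65/  4  70/  4  70/  4  62/  4  59/  4  77/  6 116/ 10 201/  8 243/  3 254/  0 254/  0 254/  0 251/  1 252/  1 254/  0 251/  0 214/ 37 155/111 156/120 190/ 81 209/ 50 233/ 21 253/  0 254/  0 254/  0
```

```bash
python3 -m handwheel '{"series": [[[-1.6,0.03,1.5,0,0,0,0.8],[-1.6,0.03,3.5,0,0,0,0.8],[-1.6,0.03,5.5,0,0,0,0.8],[-1.6,0.03,7.5,0,0,0,0.8],[-1.6,0.03,8.2,0,0,0,0.8],[-1.6,0.03,8.2,0,0,0,0.8],[-1.6,0.03,8.2,0,0,0,0.8]]]}' 30
python3 - <<'E'
from h import *
go([539.2,-366.8,64.5],95.43); print(status.sense()["ft_force"])
E
```

```text
time: 12.65
tool_pos: [539.9, -366.9, 75.3]
tcp_rot: [179.9, 0.1, 95.4]
ft_force: [-0.3, -0.1, 1.0]
finger_gap: 68.3
grip_force: 0.0
shift cm [ 0.02 -0.07  1.08] turn [0.001 0.001 0.   ]
[-0.33514806 -0.06092403  0.95897299]
```

```bash
python3 -m handwheel '{"series": [[[0,-0.05,0.4,0,0,0,0.8],[0,-0.05,0.8,0,0,0,0.8],[0,-0.05,1.05,0,0,0,0.7],[0,-0.05,1.05,0,0,0,0.6],[0,-0.05,1.05,0,0,0,0.5],[0,-0.05,1.05,0,0,0,0.45]]]}' 30;python3 -m handwheel '{"series": [[[0,0,0,0,0,0,0.4],[0,0,0,0,0,0,0.35],[0,0,0,0,0,0,0.32],[0,0,0,0,0,0,0.3],[0,0,0,0,0,0,0.3]]]}' 30; python3 -c "
from h import *
s=status.sense();print(s['wrist_torque'],s['joint_pos'].round(1))"
```

```text
time: 13.4
tool_pos: [539.0, -366.6, 64.0]
tcp_rot: [180.0, 0.0, 95.4]
ft_force: [-1.2, -0.7, 0.2]
finger_gap: 38.6
grip_force: 0.0
time: 14.02
tool_pos: [539.7, -366.6, 64.4]
tcp_rot: [179.9, 0.0, 95.5]
ft_force: [4.5, 0.3, 2.3]
finger_gap: 34.6
grip_force: 29.9
[ 0.16533201 -0.84162007 -0.02638767] [-38.7  22.7  85.3   0.   71.9 -44.2]
```

```bash
python3 -m handwheel '{"series": [[[0,0.03,0.02,0,0,0,0.3],[0,0.03,0.04,0,0,0,0.3],[0,0.03,0.06,0,0,0,0.3],[0,0.03,0.06,0,0,0,0.3]]]}' 30
```

```text
time: 14.52
tool_pos: [539.7, -366.6, 64.2]
tcp_rot: [179.9, 0.0, 95.4]
ft_force: [3.2, 2.8, 6.2]
finger_gap: 34.4
grip_force: 30.3
```

```bash
python3 -m handwheel '{"series": [[[0,0.02,0.04,0,0,0,0.3],[0,0.02,0.08,0,0,0,0.3],[0,0.02,0.12,0,0,0,0.3],[0,0.02,0.12,0,0,0,0.3]]]}' 30
```

```text
time: 15.02
tool_pos: [539.8, -366.6, 63.6]
tcp_rot: [180.0, 0.0, 95.4]
ft_force: [0.5, 3.8, 11.4]
finger_gap: 34.7
grip_force: 30.7
```

```bash
python3 -m handwheel '{"series": [[[0,0,0.04,0,0,0,0.3],[0,0,0.04,0,0,0.06,0.3],[0,0,0.04,0,0,0.12,0.3],[0,0,0.04,0,0,0.18,0.3],[0,0,0.04,0,0,0.24,0.3],[0,0,0.04,0,0,0.24,0.3]]]}' 30;  python3 -c "
from h import *
s=status.sense();print(s['wrist_torque'],s['joint_pos'].round(1))"
```

```text
time: 15.78
tool_pos: [539.6, -366.7, 63.3]
tcp_rot: [180.0, 0.0, 81.6]
ft_force: [-0.9, 4.0, 12.7]
finger_gap: 34.6
grip_force: 30.9
[ 0.7642346   0.22940725 -0.1044235 ] [-38.7  22.8  85.3  -0.   71.9 -30.3]
```

```bash
python3 -m handwheel '{"series": [[[0.03,0,0,0,0,0.06,0.3],[0.03,0,0,0,0,0.12,0.3],[0.03,0,0,0,0,0.18,0.3],[0.03,0,0,0,0,0.24,0.3],[0.03,0,0,0,0,0.3,0.3]]]}' 30;  cat > t.py <<'E'
from m import *
s=status.sense();print("tq",s['wrist_torque'].round(2),"j6",s['joint_pos'][5].round(1))
ys=np.arange(45,75,.25)
for n,xs in(("top",(-24,-28,-32)),("side",(-20,-24,-28))):
    d=eyes.snapshot(n); o=[]
    for x in xs:
        p=prof(n,d,x,ys).mean(1); w=np.clip(190-p,0,None); k=np.argmin(p); ok=abs(ys-ys[k])<4; o.append(((ys*w)[ok].sum()/w[ok].sum()).round(1))
    im=[prof(n,d,x,ys) for x in(-44,-46)]; r=sum(np.clip(i[:,0]-i[:,1]-20,0,None) for i in im)
    print(n,"pointer",o,"red",((r*ys).sum()/max(r.sum(),1)).round(1),r.max().round())
E
python3 t.py
```

```text
time: 16.4
tool_pos: [539.4, -366.6, 63.3]
tcp_rot: [180.0, 0.0, 64.4]
ft_force: [-2.4, 2.9, 12.9]
finger_gap: 34.7
grip_force: 30.9
tq [0.63 0.42 0.17] j6 -13.1
top pointer [np.float64(54.0), np.float64(54.5), np.float64(55.1)] red 60.7 184.0
side pointer [np.float64(57.7), np.float64(58.2), np.float64(57.8)] red 62.6 258.0
```

```bash
python3 -m handwheel '{"series": [[[0.01,-0.03,0,0,0,0.06,0.3],[0.01,-0.03,0,0,0,0.12,0.3],[0.01,-0.03,0,0,0,0.18,0.3],[0.01,-0.03,0,0,0,0.24,0.3],[0.01,-0.03,0,0,0,0.3,0.3],[0.01,-0.03,0,0,0,0.36,0.3]]]}' 30; python3 t.py
```

```text
time: 17.25
tool_pos: [539.2, -366.4, 63.3]
tcp_rot: [180.0, 0.0, 43.8]
ft_force: [-1.9, 3.9, 12.8]
finger_gap: 34.8
grip_force: 30.9
tq [0.64 0.36 0.19] j6 7.6
top pointer [np.float64(54.0), np.float64(54.5), np.float64(55.1)] red 60.7 183.0
side pointer [np.float64(57.7), np.float64(58.1), np.float64(57.8)] red 62.6 258.0
```

```bash
python3 -m handwheel '{"series": [[[0.03,-0.03,0,0,0,0.06,0.3],[0.03,-0.03,0,0,0,0.12,0.3],[0.03,-0.03,0,0,0,0.18,0.3],[0.03,-0.03,0,0,0,0.24,0.3],[0.03,-0.03,0,0,0,0.3,0.3],[0.03,-0.03,0,0,0,0.36,0.3]]]}' 30; python3 t.py
```

```text
time: 18.1
tool_pos: [539.1, -366.2, 63.3]
tcp_rot: [179.9, 0.0, 23.1]
ft_force: [-2.0, 2.3, 12.7]
finger_gap: 34.7
grip_force: 30.9
tq [0.54 0.45 0.13] j6 28.2
top pointer [np.float64(54.5), np.float64(54.5), np.float64(55.2)] red 60.7 184.0
side pointer [np.float64(58.2), np.float64(58.2), np.float64(57.7)] red 62.6 258.0
```

Possibly the first movement of the pointer. I'll take smaller steps from here.

```bash
python3 -m handwheel '{"series": [[[0.01,-0.02,0,0,0,0.06,0.3],[0.01,-0.02,0,0,0,0.12,0.3],[0.01,-0.02,0,0,0,0.18,0.3],[0.01,-0.02,0,0,0,0.24,0.3],[0.01,-0.02,0,0,0,0.24,0.3]]]}' 30; python3 t.py
```

```text
time: 18.82
tool_pos: [539.0, -366.0, 63.3]
tcp_rot: [179.9, 0.0, 9.4]
ft_force: [-3.0, 2.3, 12.0]
finger_gap: 35.0
grip_force: 30.9
tq [0.56 0.45 0.02] j6 41.9
top pointer [np.float64(57.3), np.float64(57.9), np.float64(58.6)] red 60.6 185.0
side pointer [np.float64(62.1), np.float64(62.5), np.float64(62.0)] red 62.6 257.0
```

```bash
python3 -m handwheel '{"series": [[[0,-0.03,0.01,0,0,0.05,0.3],[0,-0.03,0.01,0,0,0.1,0.3],[0,-0.03,0.01,0,0,0.1,0.3]]]}' 30; python3 t.py
python3 - <<'E'
from m import *
o=[]
for n in("top","side"):
    d=eyes.snapshot(n); H=[]
    src=[];dst=[]
    for x,y in((-60,30),(-60,80),(-5,80),(-5,30)): src.append(proj(d,g2w(x,y,51))); dst.append([(80-y)*8,(-5-x)*8])
    M=cv2.getPerspectiveTransform(np.float32(src),np.float32(dst)); o.append(cv2.warpPerspective(d["img"][...,::-1],M,(400,440),flags=cv2.INTER_CUBIC))
cv2.imwrite("pics/m7.png",np.hstack(o))
E
```

```text
time: 19.3
tool_pos: [539.0, -365.9, 63.3]
tcp_rot: [179.9, -0.0, 3.7]
ft_force: [-3.2, 2.4, 13.0]
finger_gap: 34.5
grip_force: 30.9
tq [0.42 0.4  0.04] j6 47.7
top pointer [np.float64(57.8), np.float64(57.9), np.float64(58.8)] red 60.6 186.0
side pointer [np.float64(61.7), np.float64(61.2), np.float64(61.9)] red 62.6 257.0
```

View pics/m7.png

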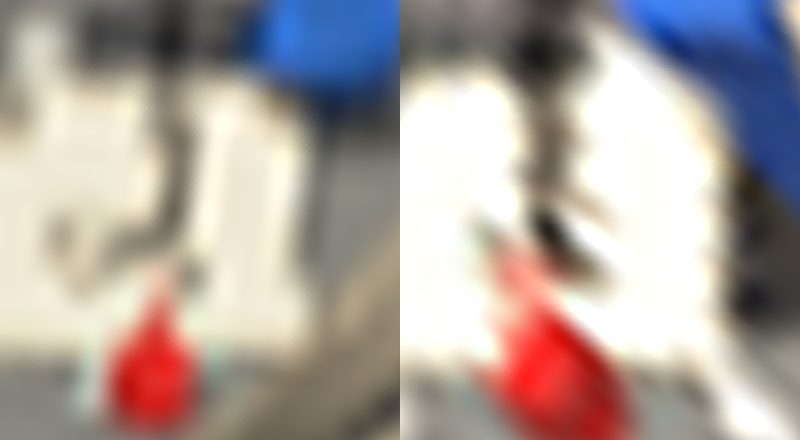

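The rectified views (8 px/mm, y growing to the left) show the pointer bar at column ~175 in the top half, with the red tip at ~160 and the red ball at ~152. About 2 mm remains. I'll look at the raw pixels for a finer reading.

Run:
```python
from m import *
for n in("top","side"):
    d=eyes.snapshot(n); im=d["img"].astype(int)
    u,v=proj(d,g2w(-34,58,51)).round().astype(int); print(n,"cols",u-8,"..; rows from",v-8)
    for r in range(v-7,v+8): print(r," ".join("%3d%s"%(im[r,c].mean(),"r%-3d"%(im[r,c,0]-im[r,c,1]) if im[r,c,0]-im[r,c,1]>25 else "    ") for c in range(u-8,u+9)))
    J=lambda x,y,z:proj(d,g2w(x,y,z)).round(2)
    print("px of pointer x-34 y58",J(-34,58,51),"dx10",J(-44,58,51),"dy1",J(-34,59,51)-J(-34,58,51),"dz1",J(-34,58,52)-J(-34,58,51))
```

```text
top cols 308 ..; rows from 177
178 118     112     137     128      88      85      78      46      84      75      65     127     120     115     108      98     102    
179 102     132     195     161      79      80      77      41      82      73      87     110     105      94      83      75     107    
180  85     128     203     181     120     129     148     100     147     180     182     111      75      50      54      60      87    
181  97     132     178     221     202     207     216     133     169     238     231     192     144      66      70      72      88    
182 133     144     161     232     230     230     226     148     119     234     229     230     216     103     109     113     123    
183 209     195     200     229     227     227     228     201     118     233     227     230     237     126     133     133     133    
184 242     231     228     227     227     228     230     224     111     233     227     229     232     123     133     132     136    
185 234     228     227     226     213     214     215     192     102     234     227  
[... 2654 characters left out ...]
     246     165      86      50      72    
238 103r65   79r118  78r136  83r92  126r37  151     244     253     255     251     244     170     111      55      48      56      79    
239 140     113r53  126r50  132     149     142     146     216     252     199      90      47      64      60      58      63      82    
240 154     143     152     156     153     146     133     227     204     143      82      51      54      59      60      63      85    
241 151     151     151     149     147     142     227     255     191     143     138     107      77      61      60      66      73    
px of pointer x-34 y58 [297.76 233.91] dx10 [295.01 235.33] dy1 [-0.25 -0.18] dz1 [ 0.03 -0.28]
```

```bash
python3 -m handwheel '{"series": [[[0,-0.03,0,0,0,0.05,0.3],[0,-0.03,0,0,0,0.1,0.3],[0,-0.03,0,0,0,0.15,0.3],[0,-0.03,0,0,0,0.15,0.3]]]}' 30
cat > q.py <<'E'
from m import *
for n in("top","side"):
    d=eyes.snapshot(n); im=d["img"].astype(int)
    u,v=(314,185) if n=="top" else (295,233)
    print(n,"cols from",u-5)
    for r in range(v-5,v+6): print(r," ".join("%3d%s"%(im[r,c].mean(),"r%-3d"%(im[r,c,0]-im[r,c,1]) if im[r,c,0]-im[r,c,1]>25 else "    ") for c in range(u-5,u+6)))
E
python3 q.py
```

```text
time: 20.1
tool_pos: [539.0, -365.8, 63.3]
tcp_rot: [179.9, -0.0, -4.9]
ft_force: [-2.5, 0.7, 12.6]
finger_gap: 34.3
grip_force: 30.9
top cols from 309
180 128     203     182     120     128     141      84     177     177     184     112    
181 132     179     221     202     208     212     100     237     235     228     143    
182 144     161     232     230     231     223      96     235     230     225     198    
183 195     200     229     227     229     223     117     222     228     227     231    
184 231     228     227     227     229     225     134     179     230     226     229    
185 228     227     226     213     215     211     128     140     233     227     227    
186 229     227     221     166     206     160     124     108     210     228     227    
187 231     227     223     186     196     163     184     113     174     229     227    
188 232     228     227     225     190     215     228     137r69  218     231     229    
189 235     229     229     230     232     231     204r33  121r134 210r31  219     209    
190 236     217     210     
[... 390 characters left out ...]
     255     245     255     252     231     133      48    
232 254     254     254     243     219     173     218     140      96     230     165    
233 246     255     253     229     172r79  188r72   73r38    0     113     255     252    
234 175r45  247     192r80  194r74  182r94  167r101  75r44   97     240     236     252    
235 119r124 119r201 116r203 112r202 112r160 238     249     182     254     244     250    
236  89r123 112r182 115r181 106r179  88r133 255     255     247     253     253     253    
237  78r101  79r117  82r125  74r119  94r98  238     255     255     253     254     255    
238 102r64   78r117  77r137  83r91  126r38  151     245     253     255     251     244
```

```bash
python3 -m handwheel '{"series": [[[0,0,0.01,0,0,0.03,0.3],[0,0,0.01,0,0,0.03,0.3],[0,0,0.01,0,0,0.03,0.3]]]}' 30; python3 q.py
```

```text
time: 20.58
tool_pos: [539.0, -365.8, 63.3]
tcp_rot: [179.9, -0.0, -6.6]
ft_force: [-2.3, 1.1, 12.1]
finger_gap: 34.5
grip_force: 30.9
top cols from 309
180 128     202     182     121     129     141      84     177     177     183     112    
181 132     178     221     202     208     212     100     237     235     228     144    
182 144     161     232     230     231     223      96     235     229     225     198    
183 195     200     229     227     228     223     118     220     228     227     231    
184 231     228     227     227     229     225     138     197     229     226     229    
185 228     227     226     213     215     210     117     181     231     226     227    
186 229     227     221     166     207     156     100     138     209     228     227    
187 231     227     223     186     197     162     184     125     173     229     227    
188 232     227     228     225     190     216     228     137r69  218     230     229    
189 235     229     229     230     231     231     204r32  122r132 210r31  219     209    
190 236     217     209    
[... 391 characters left out ...]
     255     245     255     252     230     180      71    
232 254     253     254     243     220     174     218     140      98     151     133    
233 246     255     253     229     171r80  188r71   68r38    0     113     246     249    
234 175r44  247     193r78  193r75  183r93  162r104  71r44  225     248     236     253    
235 119r123 119r201 118r202 113r202 113r160 237     245     237     254     243     250    
236  88r124 112r182 115r181 108r178  88r134 255     255     243     251     252     253    
237  79r99   80r117  84r123  73r119  93r99  238     255     254     253     254     255    
238 101r66   79r119  78r134  83r90  126r38  151     243     253     255     251     243
```

The pointer and mark agree within measurement in both views. I'll let the knob up and release it.

```bash
python3 -m handwheel '{"series": [[[0,0,-0.05,0,0,0,0.3],[0,0,-0.1,0,0,0,0.3],[0,0,-0.15,0,0,0,0.3],[0,0,-0.2,0,0,0,0.3],[0,0,-0.24,0,0,0,0.3],[0,0,-0.26,0,0,0,0.3],[0,0,-0.26,0,0,0,0.3]]]}' 30; python3 q.py
```

```text
time: 21.55
tool_pos: [538.9, -365.6, 64.1]
tcp_rot: [179.9, -0.0, -6.6]
ft_force: [2.0, -5.9, 2.3]
finger_gap: 34.7
grip_force: 30.0
top cols from 309
180 127     202     182     121     129     142      83     176     177     184     112    
181 132     178     221     202     208     212     105     236     235     228     144    
182 144     160     232     230     231     224     103     235     229     225     198    
183 195     199     229     227     228     223     118     221     228     227     231    
184 231     228     227     227     229     225     138     197     229     226     228    
185 228     227     225     213     215     210     116     181     231     226     227    
186 229     227     221     166     206     157     100     138     209     228     227    
187 231     228     223     186     197     162     184     125     172     229     227    
188 232     227     228     225     190     215     228     136r69  218     230     229    
189 235     229     228     230     231     231     204r33  121r134 210r31  219     209    
190 236     217     210     
[... 390 characters left out ...]
     255     244     255     251     228     180      73    
232 254     254     254     243     219     171     215     183     116     149     133    
233 246     255     253     230     171r79  187r71   64r39   63     122     244     250    
234 173r46  247     193r78  193r76  182r95  164r101  68r42  222     246     235     253    
235 119r122 119r201 118r202 113r202 112r160 237     245     236     254     242     250    
236  89r123 113r180 116r180 106r179  89r134 255     255     243     251     253     253    
237  79r100  80r118  85r122  72r119  95r97  238     255     254     253     254     255    
238 101r63   79r117  76r137  84r92  127r37  150     245     253     255     251     244
```

```bash
python3 -m handwheel '{"series": [[[0,0,0,0,0,0,0.45],[0,0,0,0,0,0,0.6],[0,0,0,0,0,0,0.75],[0,0,0,0,0,0,0.8],[0,0,0,0,0,0,0.8],[0,0,-1,0,0,0,0.8],[0,0,-3,0,0,0,0.8],[0,0,-6,0,0,0,0.8],[0,0,-9,0,0,0,0.8],[0,0,-12,0,0,0,0.8],[0,0,-12,0,0,0,0.8],[0,0,-12,0,0,0,0.8]]]}' 30; python3 -m handwheel '{"series": [[[0,0,0,0,0,0,0.8],[0,0,0,0,0,0,0.8]]]}'; python3 q.py | head -12; python3 t.py
```

```text
time: 23.15
tool_pos: [539.1, -364.7, 184.5]
tcp_rot: [180.0, -0.0, -6.5]
ft_force: [-0.8, 1.3, -0.7]
finger_gap: 68.4
grip_force: 0.0
time: 23.4
tool_pos: [538.6, -364.3, 182.7]
tcp_rot: [-179.9, 0.1, -6.5]
ft_force: [0.3, 0.0, 0.6]
finger_gap: 67.9
grip_force: 0.0
top cols from 309
180 126     200     179     119     127     139      82     174     175     181     110    
181 131     175     219     200     205     210      99     234     233     226     142    
182 141     158     230     228     229     221      94     233     227     222     195    
183 192     196     227     225     226     220     116     218     226     224     229    
184 229     226     225     225     227     223     135     194     226     224     226    
185 226     225     223     210     213     207     115     179     229     225     225    
186 227     225     219     164     204     155      98     136     206     226     225    
187 228     225     221     183     194     159     181     123     170     227     225    
188 230     225     226     222     187     214     226     134r68  216     228     227    
189 233     227     227     228     229     229     201r34  119r133 207r32  217     207    
190 234     215     207     206     200     207     136r119  96r184 124r149 159     141    
tq [-0.04 -0.06 -0.04] j6 58.0
top pointer [np.float64(60.7), np.float64(61.0), np.float64(61.5)] red 60.6 186.0
side pointer [np.float64(63.6), np.float64(61.8), np.float64(63.4)] red 62.6 256.0
```

```bash
python3 -c "
from bench import r
print(r.hand_in())"
```

```text
the job is handed in; nothing more can be done
None
```

The job is handed in, with no verdict shown: the roller lies on the jaw's ledge, and the knob was turned clockwise with about 13 N until the pointer met the red set mark (within about 1 mm, my reading limit), then let up and left clear.

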